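Show the spare spring in the fixture case

TASK

The press fitter is looking for the spare spring. With the fingertips, gently push the half-open lid of the green fixture case right back past upright so that it stays open, then point at the coil spring in the case: bring the fingertips straight above its middle, one to four centimetres clear of it, touching nothing that lies in the case. Keep still there for two seconds and finish while still pointing; nothing is to be gripped, lifted or shifted from its place.

Things in the scene. Friction and masses are not known exactly. Their poses are not given: they have to be found in the camera images.
- case: green plastic carrying case, standing firm on the table, hinge to the robot's right. Origin on the table under it; x axis towards the hinge side, y along the hinge, z up. Walls 40 mm high, 2 mm thick, at x = -64 (front; handle out to -82) and +77 mm, y = -100 and +100 mm; floor 2 mm up. Partitions 30 mm high at y = +30 mm and, from y = -94 to +26 mm, at x = +17 mm. Pad before that one: top 14 mm up
- case_lid (a joint): hinge of the case's lid, rad: 0 shut, 1.57 upright, 1.92 stop. Stiff hinge (0.2 N m friction) that stays at any angle; it starts half open, 0.6 to 0.95. A push of about 2 N near the free edge, towards the hinge side, swings it open; do not force it against the stop
- lid_edge (a point): middle of the lid's free (front) edge, inner side, on the lid: 143 mm from the hinge axis and moving with the lid. The lid is a shallow tray 200 mm long along the hinge and 16 mm thick, lying beyond this edge on the outer side, open to the inside
- hinge_mid (a point): middle of the hinge axis, 41 mm above the table; axes as the case's: the hinge runs along y. (Six short pins in the case's far compartment are fixed)
- spring_mid (a point): the spare spring: bare steel coil spring, 16 mm thick, 32 mm long, lying loose on the thick flat pad in the front compartment beside the battery and the aluminium blanks (36 mm apart, in any order). Centre of the spring, 8 mm above its underside
- battery_mid (a point): one battery cell lying on the pad in the case, 15 mm thick, 50 mm long; its centre
- alu_blanks_mid (a point): small stack of rounded rectangular aluminium tag blanks lying on the pad in the case, 33 x 57 mm, 10 mm high; its centre
- hex_key_mid (a point): L-shaped hex key on the case floor in the compartment along the hinge, 33 x 83 x 5 mm; its centre
- cone_rust: cone of sewing thread, 48 mm across, 56 mm high, standing on the table on the robot's side of the case; origin under its centre
- cone_black: cone of sewing thread, 48 mm across, 56 mm high, standing on the table beyond the case to the left; origin under its centre
- measure: tape measure, 64 x 67 x 34 mm, on the table left of the case; origin under its centre
- roll_green: roll of tape lying flat, 69 mm across, 21 mm high, on the table right of the case; origin under its centre
- wrench: open-ended spanner, 159 mm long, 6 mm thick, lying on the table left of the case; origin under its centre

How it is judged:
On the way, in this order (a step that is already met when the one before it is completed fails the run):
1. the lid is pushed back past upright (over 1.65 rad) (value of joint case_lid above 1.65 rad), for 0.2 s.
2. the fingertips hover just above the spring for two seconds (value of joint case_lid above 1.65 rad and horizontal distance between the grasp point and spring_mid below 0.018 m and z of the grasp point in the frame of spring_mid between 0.028 and 0.075 m and contact force between the fingers and anything else below 0.2 N), for 2 s.
At the end, for the whole second after the job is handed in: lid open past upright (over 1.65 rad); fingertips still above the spring: grasp point within 18 mm of the spring's centre sideways and 28 to 75 mm above it (fingertips about 1 to 48 mm clear of the spring), touching nothing; the things in the case within 10 mm of where they lay (all of step 2 and distance of each of spring_mid, battery_mid, alu_blanks_mid, hex_key_mid from where it was at the start of the episode below 0.01 m).
It fails at once if the fingers or the arm touch something that lies in the case (contact force between any of the fingers, the arm and spring above 0.3 N or contact force between any of the fingers, the arm and battery above 0.3 N or contact force between any of the fingers, the arm and alu_blanks above 0.3 N or contact force between any of the fingers, the arm and hex_key above 0.3 N).
It fails at once if something in the case is shifted or lifted by over 15 mm (distance of any of spring_mid, battery_mid, alu_blanks_mid, hex_key_mid from where it was at the start of the episode above 0.015 m).
It fails at once if the fingers press or grip the case or its lid with over 35 N (contact force between the fingers and case above 35 N).
It fails at once if a thing standing round the case is shifted by over 15 mm (distance of any of cone_rust, cone_black, measure, roll_green, wrench from where it was at the start of the episode above 0.015 m).
It also fails if it takes over 45 s, if anything falls off the work surface, if the arm or the gripper's body presses on something with over 40 N, if the wrist force passes 120 N, or if a joint passes its speed limit or range.

ROBOT

A 6-joint arm with a two-finger parallel gripper is mounted at the origin on a cart in front of the work surface, level with it; the furniture and walls round the work are solid. World frame = base frame: x ahead of the robot, y to its left, z up, the work surface at z = 0. Lengths are in m, angles in rad, forces in N, time in s.
With the tool pointing down it reaches from about 0.3 to 0.875 m from the base axis. Payload 6.4 kg.
Tool frame: the origin (TCP) lies midway between the tips of the shut fingers; the grasp point (between the pads) lies 19 mm behind it (ctrl.pinch_z is the distance from the TCP to the grasp point, in m); z points along the fingers, y is the line along which they close (so a half turn about z gives the same grasp; the last joint's range is limited). The gripper opens to 85 mm and grips with 20 to 120 N. Pads are 22 mm wide; open, the fingers measure 114 mm over their backs; the gripper's body (76 mm by 85 mm) begins 54 mm behind the grasp point. The pads swing forward as they close: fully open they stand 13 mm farther back than shut.
Start: joints at [-1.545, 0.181, 1.607, -0, 1.354, -0.206], TCP at [0.132, -0.56, 0.231] pointing down, gripper open.
Joint ranges: [-2.99, 2.99], [-0.89, 2.07], [0.3, 2.58], [-1.14, 4.28], [0, 2.63], [-3.12, 3.12]. Speed limits (rad/s): [2.57, 2.57, 3.01, 3.14, 3.14, 3.14].

INTERFACE

Orientations are given as a unit quaternion [w, x, y, z].
In Python, from bench import ctrl gives the robot as it stands.
- The arm moves only by the tool apply_moves, never from a script. Its argument "moves" is a list of rows, each an object with "jaw": the opening, from 0 (shut) to 1 (fully open); "offset": the shift along the tool's x, y, z in mm, a list of three; "rot": the turn, a rotation vector about the tool's x, y, z in degrees, a list of three. In form: [{"jaw": jaw, "offset": [dx, dy, dz], "rot": [ax, ay, az]}, ...]. A call has exactly 5 rows; each row shifts and turns the commanded pose from where the row before left it, along the tool's axes as they then stand; what a row does not reach is not made up. A row lasts 1/8 s, in which the tool goes at most 62.5 mm and 10.7 degrees, less where a joint would pass 70% of its speed; a pose out of reach is approached as far as the arm can. A call is refused whole if a number of a shift passes 62.5 or a number of a turn 10.7, either way. A call with a gripper value outside its range is refused whole. The fingers move at their own pace and stop on an object; the grip force is fixed at half the most. Time passes only in rows, so rows that do not move let the fingers close, or fill a call up. It gives the time, the measured TCP pose, the force, the opening and the grip force at its end, in the units of the state.
- ctrl.get_obs(): the state, without advancing time (a new reading comes with each control period).
- ctrl.camera(name): name is "scene" or "top"; returns (picture, depth): 480x640x3 uint8, red, green, blue; 480x640 float32, m along the optical axis (not along the pixel's ray), 0 where there is no reading.
- ctrl.camera_params(name): a dict with "K" (3x3 intrinsics, pixels), "cam_to_world" (4x4, takes a point from camera to world coordinates). Camera axes: x right, y down, z forward; pixel columns grow to the right and rows downward; lengths in m; the calibration is good to about 2 mm. A picture is of the moment at which its call begins. camera_params takes no time and is no camera call.
- ctrl.hand_in(): hands the job in; it is judged then, once.
Trained networks look in the newest picture that a camera, given by its name, has taken for a name from the list of things; names that differ only in an ending like _2 or _b are one class to them, and where a whole thing is asked for, a point or a joint stands for the part that bears it (a point fixed in the world has none). Each returns a list of dicts, best first, with "score" (0 to 1); they miss things now and then, are a little off and sometimes report something else, mostly with a low value. They report only what shows in the picture. A call takes as long as a camera call.
- ctrl.outline_of(camera, target): "region" (480x640 bool, what is visible of it) and "position" ([column, row] in pixels, amid what is visible of it).
The state is a dict: "time_s": time; "q": joint angles; "dq": joint speeds; "joint_efforts": joint torques, N m; "eef_pos": TCP position; "eef_rot": TCP orientation; "wrist_force": force on the tool from outside, world axes, zero at the start; "torque": the same for the moment, N m; "opening": opening from 0.0 (shut) to 1.0 (fully open); "grasp_force": force on a finger pad.
Only numpy, scipy, OpenCV 4.12 (cv2) and the standard library are available. Lean on these libraries where they do the work, as an engineer would, in place of code of your own. Each camera call takes 0.05 s, during which the arm holds its last target. There are 200 camera calls.

## Working session

There is one attempt and no reset: what is moved stays moved. The work goes in short steps, Python scripts to look and compute and a tool call to move; the robot and the scene stay as the last step left them, time stands still between calls to the robot, and variables do not carry over. Pictures are saved under pics/ and viewed, at most 10 in all, crops included, and the job is handed in when it is done.

Besides the shell and the picture viewer there is one more tool, called as a command line: name --argument value ..., lists and objects as JSON in quotes. apply_moves: Moves the arm, as the interface text tells. Its arguments: {"type":"object","properties":{"moves":{"type":"array"}},"required":["moves"]}

```bash
mkdir -p pics; cat > h.py <<'E'
import numpy as np, cv2
from bench import ctrl
def world(cam, px, depth):
    P=ctrl.camera_params(cam);K=np.array(P["K"]);T=np.array(P["cam_to_world"])
    px=np.atleast_2d(px).astype(float);d=np.asarray(depth,float).reshape(-1,1)
    r=np.c_[px,np.ones(len(px))]@np.linalg.inv(K).T*d
    return r@T[:3,:3].T+T[:3,3]
def pts(cam,region,D):
    v,u=np.nonzero(region&(D>0)); return world(cam,np.c_[u,v],D[v,u])
E
python3 - <<'E'
from h import *
print(ctrl.get_obs())
for c in("top","scene"):
    im,D=ctrl.camera(c); cv2.imwrite(f"pics/{c}0.png",im[:,:,::-1]); np.save(f"{c}D.npy",D)
    print(c,np.round(ctrl.camera_params(c)["cam_to_world"],3).tolist())
    for n in ["case","case_lid","spring_mid","battery_mid","alu_blanks_mid","hex_key_mid","cone_rust","cone_black","measure","roll_green","wrench"]:
        for o in ctrl.outline_of(c,n)[:2]:
            if o["score"]<.2: continue
            p=pts(c,o["region"],D)
            if len(p): print(n,round(o["score"],2),np.round(o["position"]),o["region"].sum(),"med",np.median(p,0).round(3),"lo",np.percentile(p,2,0).round(3),"hi",np.percentile(p,98,0).round(3))
E
```

```text
{'time_s': 0.0, 'q': array([-1.54527525e+00,  1.81533389e-01,  1.60800875e+00, -9.51436297e-06,
        1.35382529e+00, -2.06296631e-01]), 'dq': array([-1.27480097e-03,  1.62162677e-03,  1.17106794e-05,  2.51377426e-03,
        5.50266714e-04, -2.44563572e-03]), 'joint_efforts': array([ 3.26292800e-03, -4.44868505e+01, -3.51335227e+01, -1.27037688e-04,
        9.03918582e-03,  3.03739668e-06]), 'eef_pos': array([ 0.13210587, -0.55904239,  0.23038811]), 'eef_rot': array([-8.84183276e-04,  9.93289576e-01,  1.15650468e-01,  7.54739476e-05]), 'wrist_force': array([ 0.37798045, -0.18040794, -0.12240172]), 'torque': array([-0.01559965, -0.03050377, -0.03791446]), 'grasp_force': 0.0, 'opening': 0.9992004706403861}
top [[0.005, -0.995, 0.098, 0.477], [-1.0, -0.004, 0.012, -0.049], [-0.011, -0.098, -0.995, 1.305], [0.0, 0.0, 0.0, 1.0]]
case 0.84 [386. 221.] 6008 med [ 0.65  -0.145  0.092] lo [ 0.548 -0.228 -0.002] hi [ 0.745 -0.064  0.148]
case_lid 0.89 [391. 219.] 4359 med [ 0.649 -0.163  0.112] lo [ 0.555 -0.229  0.057] hi [ 0.747 -0.103  0.148]
spring_mid 0.59 [370. 247.] 17 med [ 0.601 -0
[... 1522 characters left out ...]
 [ 0.562 -0.127  0.024] lo [ 0.539 -0.153  0.019] hi [ 0.577 -0.103  0.038]
hex_key_mid 0.62 [370. 206.] 33 med [ 0.618 -0.206  0.006] lo [ 0.591 -0.211 -0.001] hi [ 0.657 -0.184  0.012]
hex_key_mid 0.35 [343. 280.] 457 med [0.468 0.004 0.04 ] lo [ 0.456 -0.018  0.001] hi [0.49  0.017 0.059]
cone_rust 0.6 [341. 278.] 498 med [0.469 0.004 0.04 ] lo [ 0.456 -0.019 -0.001] hi [0.495 0.018 0.059]
cone_black 0.97 [209. 245.] 421 med [0.724 0.188 0.043] lo [ 0.714  0.167 -0.001] hi [0.749 0.205 0.061]
measure 0.86 [222. 340.] 881 med [0.509 0.295 0.031] lo [0.482 0.262 0.006] hi [0.543 0.326 0.037]
wrench 0.86 [264. 328.] 548 med [0.5   0.2   0.005] lo [ 0.421  0.174 -0.002] hi [0.567 0.228 0.01 ]
```

View pics/top0.png

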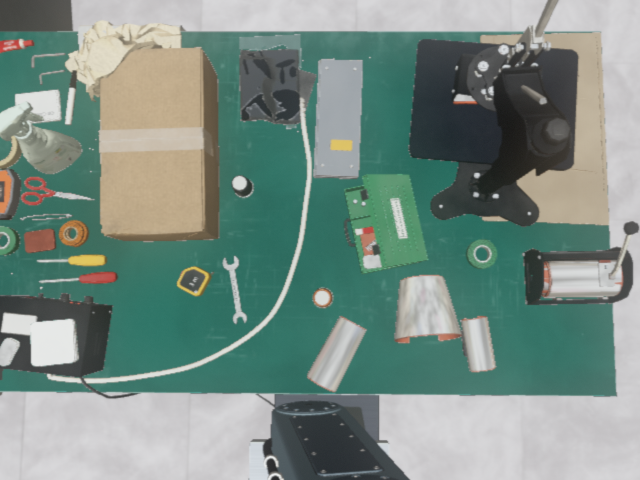

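View pics/scene0.png

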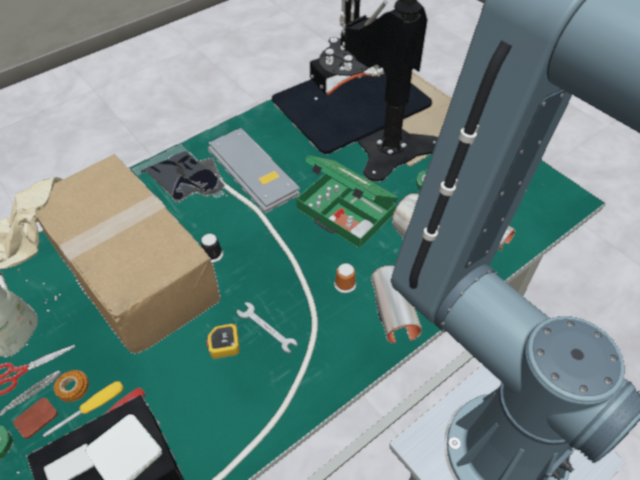

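The top view shows the case near (386,221), its lid half open, the aluminium blanks visible near (370,250) and the spring mostly hidden under the lid. The scene view shows the compartment near (350,220), with the press behind. Next I'll fit the lid plane.

```bash
cat >> h.py <<'E'
from scipy.spatial.transform import Rotation as R
def tool(goal):
    o=ctrl.get_obs();q=o["eef_rot"];r=R.from_quat([q[1],q[2],q[3],q[0]])
    d=r.inv().apply(np.array(goal)-o["eef_pos"])*1000
    return d
E
python3 - <<'E'
from h import *
im,D=ctrl.camera("top")
L=ctrl.outline_of("top","case_lid")[0]["region"]
L=cv2.erode(L.astype(np.uint8),np.ones((5,5)))>0
p=pts("top",L,D)
q=p.copy()
for i in range(6):
    c=q.mean(0); n=np.linalg.svd(q-c,full_matrices=False)[2][2]; n*=np.sign(n[2])
    q=p[np.abs((p-c)@n)<(.004 if i>1 else .01)]
print("n",n,len(q),len(p))
th=np.arccos(n[2]); hy=np.cross([0,0,1],n); hy/=np.linalg.norm(hy)
if hy[0]<0: hy=-hy
cx=np.cross(hy,[0,0,1]); up=np.cross(hy,n); up*=np.sign(up[2])
print("lid angle",th,"hinge dir",hy,"yaw deg",np.degrees(np.arctan2(hy[1],hy[0])),"case x",cx)
Lf=ctrl.outline_of("top","case_lid")[0]["region"];pf=pts("top",Lf,D);pf=pf[np.abs((pf-c)@n)<.005]
s=(pf-c)@up; t=(pf-c)@hy
a,b=np.percentile(s,[.5,99.5]);e,f=np.percentile(t,[.5,99.5]);print("extents",b-a,f-e)
mid=c+hy*(e+f)/2
edge_out=mid+up*b; edge_in=edge_out-16e-3*n; hinge=edge_in-up*.143
print("edge out",edge_out,"edge in",edge_in,"hinge",hinge, "alt hinge from rear", mid+up*a-.016*n)
org=hinge-cx*.077; print("case origin",org)
for g in ([.45,-.35,.32],[hinge[0],-.05,.3]): print(tool(g).round())
im2=im[150:300,320:450]; cv2.imwrite("pics/crop1.png",cv2.resize(im2[:,:,::-1],None,fx=4.5,fy=4,interpolation=cv2.INTER_CUBIC)[:600])
E
```

```text
n [ 0.14008166 -0.66021747  0.73789567] 3477 3730
lid angle 0.7408492257753735 hinge dir [ 0.97822344  0.20755458 -0.        ] yaw deg 11.979082871691007 case x [ 0.20755458 -0.97822344  0.        ]
extents 0.14187314523209532 0.19799316759014118
edge out [ 0.64186373 -0.12170507  0.15012213] edge in [ 0.63962243 -0.11114159  0.1383158 ] hinge [ 0.6615234  -0.21436283  0.04180298] alt hinge from rear [ 0.66135081 -0.21354943  0.04256351]
case origin [ 0.64554169 -0.13903962  0.04180298]
[ 358. -131.  -89.]
[ 632. -374.  -69.]
```

View pics/crop1.png

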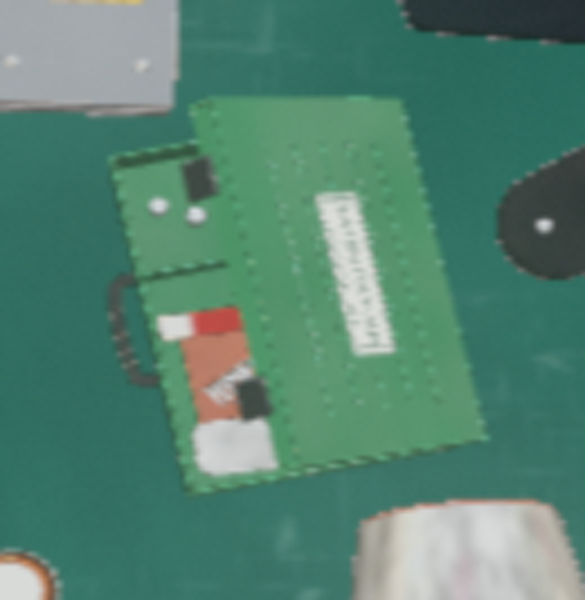

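The crop shows the spring at about px (370,246), between the blanks (nearest the robot) and the red-and-white battery. The lid is at 0.74 rad, and the fitted hinge height of 42 mm agrees with the given 41 mm. I'll move round to the front of the lid with the fingers shut.

apply_moves --moves '[{"jaw": 0, "offset": [20, -10, -30], "rot": [0, 0, 0]}, {"jaw": 0, "offset": [48, -26, -30], "rot": [0, 0, 0]}, {"jaw": 0, "offset": [50, -27, -30], "rot": [0, 0, 0]}, {"jaw": 0, "offset": [50, -27, 0], "rot": [0, 0, 0]}, {"jaw": 0, "offset": [50, -27, 0], "rot": [0, 0, 0]}]'

```text
time_s: 1.98
eef_pos: [0.3174, -0.3956, 0.3212]
eef_rot: [0.001, 0.993, 0.115, 0.0]
wrist_force: [1.0, -0.9, -0.3]
opening: -0.001
grasp_force: 0.0
```

apply_moves --moves '[{"jaw": 0, "offset": [50, -27, 0], "rot": [0, 0, 0]}, {"jaw": 0, "offset": [48, -27, 0], "rot": [0, 0, 0]}, {"jaw": 0, "offset": [47, -32, 0], "rot": [0, 0, 0]}, {"jaw": 0, "offset": [47, -32, 0], "rot": [0, 0, 0]}, {"jaw": 0, "offset": [47, -32, 0], "rot": [0, 0, 0]}]'

```text
time_s: 2.6
eef_pos: [0.5155, -0.1943, 0.3207]
eef_rot: [0.0, 0.993, 0.116, 0.0]
wrist_force: [0.9, -0.9, 0.0]
opening: -0.001
grasp_force: 0.0
```

apply_moves --moves '[{"jaw": 0, "offset": [47, -32, 0], "rot": [0, 0, 0]}, {"jaw": 0, "offset": [47, -32, 0], "rot": [0, 0, 0]}, {"jaw": 0, "offset": [40, -30, 0], "rot": [0, 0, 0]}, {"jaw": 0, "offset": [0, 0, 0], "rot": [0, 0, 0]}, {"jaw": 0, "offset": [0, 0, 0], "rot": [0, 0, 0]}]'

```text
time_s: 3.22
eef_pos: [0.623, -0.0735, 0.3201]
eef_rot: [0.0, 0.993, 0.116, -0.0]
wrist_force: [-1.0, 1.0, -0.3]
opening: 0.004
grasp_force: 0.0
```

```bash
python3 - <<'E'
from h import *
o=ctrl.get_obs();print(o["time_s"],o["eef_pos"],o["eef_rot"],o["wrist_force"],o["opening"])
print(tool([.630,-.067,.115]).round(1))
E
```

```text
3.225 [ 0.62300845 -0.07354718  0.32014044] [ 6.75674762e-05  9.93253139e-01  1.15965664e-01 -4.03317777e-04] [-0.97166102  0.98905779 -0.27050789] 0.0038191609194549404
[  8.5  -4.8 205.1]
```

apply_moves --moves '[{"jaw": 0, "offset": [4, -3, 30], "rot": [0, 0, 0]}, {"jaw": 0, "offset": [4, -2, 55], "rot": [0, 0, 0]}, {"jaw": 0, "offset": [0, 0, 60], "rot": [0, 0, 0]}, {"jaw": 0, "offset": [0, 0, 50], "rot": [0, 0, 0]}, {"jaw": 0, "offset": [0, 0, 10], "rot": [0, 0, 0]}]'

```text
time_s: 3.85
eef_pos: [0.6265, -0.0675, 0.1117]
eef_rot: [-0.001, 0.993, 0.115, -0.004]
wrist_force: [0.3, -0.1, 0.7]
opening: 0.0
grasp_force: 0.0
```

apply_moves --moves '[{"jaw": 0, "offset": [0, 5, 0], "rot": [0, 0, 0]}, {"jaw": 0, "offset": [0, 8, 0], "rot": [0, 0, 0]}, {"jaw": 0, "offset": [0, 8, 0], "rot": [0, 0, 0]}, {"jaw": 0, "offset": [0, 8, 0], "rot": [0, 0, 0]}, {"jaw": 0, "offset": [0, 8, 0], "rot": [0, 0, 0]}]'

```text
time_s: 4.47
eef_pos: [0.6384, -0.1005, 0.1169]
eef_rot: [-0.003, 0.993, 0.116, 0.0]
wrist_force: [-9.0, 24.3, 21.5]
opening: 0.002
grasp_force: 13.2
```

apply_moves --moves '[{"jaw": 0, "offset": [0, -4, 0], "rot": [0, 0, 0]}, {"jaw": 0, "offset": [0, -8, 0], "rot": [0, 0, 0]}, {"jaw": 0, "offset": [0, -8, 0], "rot": [0, 0, 0]}, {"jaw": 0, "offset": [0, -5, 0], "rot": [0, 0, 0]}, {"jaw": 0, "offset": [0, 0, 0], "rot": [0, 0, 0]}]'

```text
time_s: 5.1
eef_pos: [0.6325, -0.0781, 0.1154]
eef_rot: [-0.0, 0.993, 0.116, -0.0]
wrist_force: [0.3, 0.0, -0.0]
opening: -0.004
grasp_force: 0.0
```

```bash
cat >> h.py <<'E'
HY=np.array([.97822,.20755,0]);CX=np.array([.20755,-.97822,0]);HG=np.array([.6615,-.2139,.0415])
def lid(name=None):
    im,D=ctrl.camera("top")
    if name: cv2.imwrite(name,im[:,:,::-1])
    o=ctrl.outline_of("top","case_lid")[0]; p=pts("top",o["region"],D)-HG
    u=np.c_[p@CX,p@[0,0,1],p@HY]; return u,o
def case2w(x,z,y=0): return HG+CX*x+HY*y+np.array([0,0,z])
E
python3 - <<'E'
from h import *
u,o=lid()
im,D=ctrl.camera("scene")
x=im[120:280,270:450];cv2.imwrite("pics/s1.png",cv2.resize(x[:,:,::-1],(720,600),interpolation=cv2.INTER_CUBIC))
for lo,hi in((-.09,-.03),(.03,.09)):
    w=u[(u[:,2]>lo)&(u[:,2]<hi)&(u[:,1]>.01)]
    print(o["score"],len(w),"fit",np.arctan2(*np.polyfit(w[:,0],w[:,1],1)[:1],-1),w[:,1].max(),np.percentile(w,[1,99],axis=0).round(3).tolist())
o=ctrl.get_obs();print(o["eef_pos"],o["wrist_force"])
E
```

```text
0.72 1043 fit -2.2231632744113554 0.4704273721592135 [[-0.099, 0.013, -0.089], [0.009, 0.416, -0.03]]
0.72 282 fit -2.122524644098334 0.4047007135955867 [[-0.059, 0.011, 0.031], [0.01, 0.079, 0.09]]
[ 0.63270083 -0.07869626  0.11549863] [-0.11277358 -0.34740618  0.3524145 ]
```

View pics/s1.png

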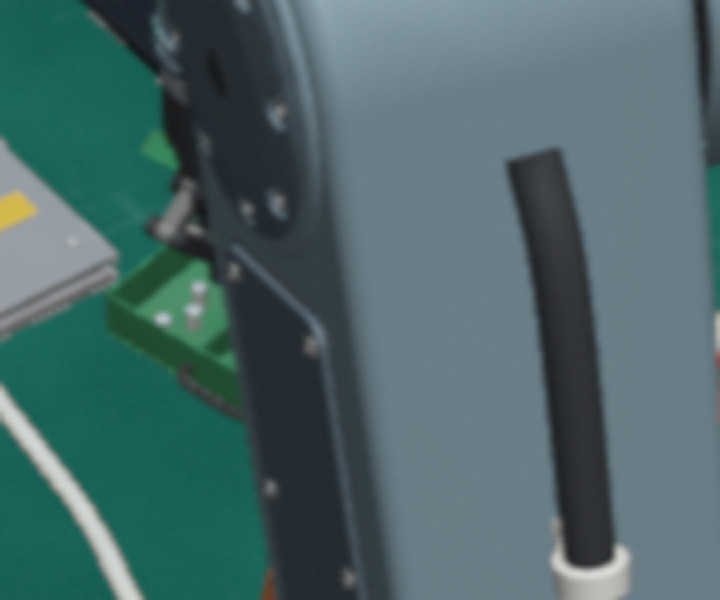

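The scene view is mostly blocked by the arm, with the case at crop (200,300). The lid has moved a bit, and the edge seems to have ridden up under the wider finger backs. I'll re-measure the lid angle with outliers removed.

```bash
cat >> h.py <<'E'
def angle(u):
    w=u[(u[:,1]>.01)&(u[:,1]<.2)&(abs(u[:,2])<.098)]; r=np.hypot(w[:,0],w[:,1]); w=w[r<.155]
    best=(0,0)
    for a in np.arange(.6,2,.01):   # outer face: offset 16 mm
        d=w[:,0]*np.sin(a)+w[:,1]*np.cos(a); n=(abs(d-.016)<.003).sum()
        if n>best[0]: best=(n,a)
    return best,len(w)
E
python3 - <<'E'
from h import *
u,o=lid("pics/t1.png"); b,n=angle(u);a=b[1];print(b,n)
e=case2w(-.143*np.cos(a),.143*np.sin(a));print("edge",e)
x=cv2.imread("pics/t1.png")[130:290,290:470];cv2.imwrite("pics/t1c.png",cv2.resize(x,(675,600),interpolation=cv2.INTER_CUBIC))
E
```

```text
(np.int64(1947), np.float64(0.7600000000000001)) 2070
edge [ 0.63998712 -0.11250598  0.14001577]
```

View pics/t1c.png

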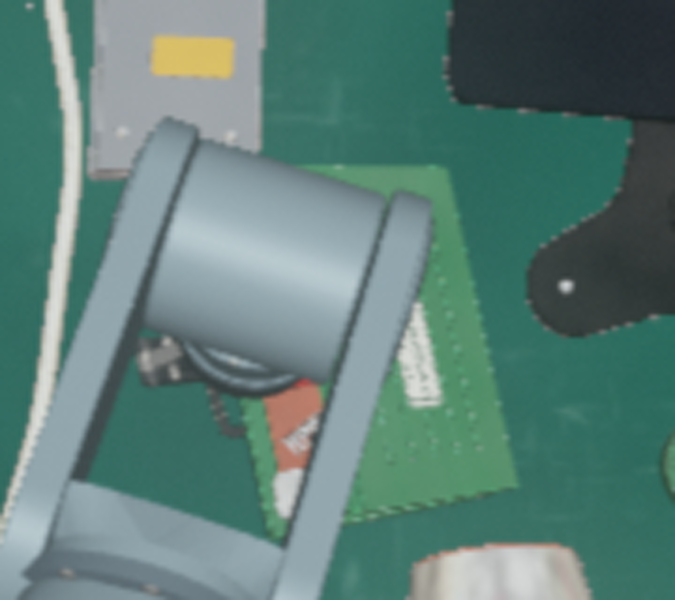

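The lid moved only to 0.76 rad. The push was horizontal while the edge has to rise, so friction jammed it. I'll follow the hinge arc instead, moving up and back together.

apply_moves --moves '[{"jaw": 0, "offset": [0, 6, -8], "rot": [0, 0, 0]}, {"jaw": 0, "offset": [0, 8, 0], "rot": [0, 0, 0]}, {"jaw": 0, "offset": [0, 3, 0], "rot": [0, 0, 0]}, {"jaw": 0, "offset": [0, 4, -4], "rot": [0, 0, 0]}, {"jaw": 0, "offset": [0, 4, -4], "rot": [0, 0, 0]}]'

```text
time_s: 5.98
eef_pos: [0.6381, -0.1026, 0.1314]
eef_rot: [-0.001, 0.993, 0.116, -0.0]
wrist_force: [-1.2, 2.8, -0.2]
opening: -0.0
grasp_force: 0.9
```

apply_moves --moves '[{"jaw": 0, "offset": [0, 6, -6], "rot": [0, 0, 0]}, {"jaw": 0, "offset": [0, 6.5, -6], "rot": [0, 0, 0]}, {"jaw": 0, "offset": [0, 6.5, -5.5], "rot": [0, 0, 0]}, {"jaw": 0, "offset": [0, 7, -5], "rot": [0, 0, 0]}, {"jaw": 0, "offset": [0, 7, -4.5], "rot": [0, 0, 0]}]'

```text
time_s: 6.6
eef_pos: [0.6461, -0.1355, 0.1588]
eef_rot: [0.0, 0.993, 0.116, 0.0]
wrist_force: [-1.2, 1.8, -1.0]
opening: -0.0
grasp_force: 0.7
```

apply_moves --moves '[{"jaw": 0, "offset": [0, 7.5, -3], "rot": [0, 0, 0]}, {"jaw": 0, "offset": [0, 8, -2], "rot": [0, 0, 0]}, {"jaw": 0, "offset": [0, 8, -2], "rot": [0, 0, 0]}, {"jaw": 0, "offset": [0, 8, -1], "rot": [0, 0, 0]}, {"jaw": 0, "offset": [0, 8, 0], "rot": [0, 0, 0]}]'

```text
time_s: 7.22
eef_pos: [0.6556, -0.1742, 0.1673]
eef_rot: [0.0, 0.993, 0.116, 0.001]
wrist_force: [0.4, 2.6, 1.8]
opening: -0.003
grasp_force: 0.9
```

apply_moves --moves '[{"jaw": 0, "offset": [0, 8, 0], "rot": [0, 0, 0]}, {"jaw": 0, "offset": [0, 8, 0], "rot": [0, 0, 0]}, {"jaw": 0, "offset": [0, 8, 0], "rot": [0, 0, 0]}, {"jaw": 0, "offset": [0, 8, 0], "rot": [0, 0, 0]}, {"jaw": 0, "offset": [0, 6, 0], "rot": [0, 0, 0]}]'

```text
time_s: 7.85
eef_pos: [0.6635, -0.211, 0.166]
eef_rot: [-0.0, 0.993, 0.115, -0.0]
wrist_force: [-0.6, 1.4, -1.0]
opening: -0.0
grasp_force: 0.7
```

```bash
python3 - <<'E'
from h import *
o=ctrl.get_obs();print(o["eef_pos"],o["wrist_force"],"cx",(o["eef_pos"]-HG)@CX)
u,o=lid("pics/t2.png")
w=u[(u[:,1]>.02)&(u[:,1]<.2)&(abs(u[:,2])<.1)&(u[:,0]>-.02)&(u[:,0]<.08)]
for z in(.03,.05,.07,.09,.11,.125,.14): 
    k=w[abs(w[:,1]-z)<.008]; print(z,len(k),np.percentile(k[:,0],[5,50,95]).round(3) if len(k) else "")
x=cv2.imread("pics/t2.png")[130:290,290:470];cv2.imwrite("pics/t2c.png",cv2.resize(x,(675,600),interpolation=cv2.INTER_CUBIC))
E
```

```text
[ 0.66346942 -0.21095354  0.16595817] [-0.55411621  1.38019684 -1.04008609] cx -0.002473534371763525
0.03 71 [0.017 0.018 0.019]
0.05 56 [0.018 0.019 0.021]
0.07 48 [0.02  0.021 0.022]
0.09 16 [0.021 0.022 0.022]
0.11 0 
0.125 0 
0.14 308 [0.004 0.018 0.027]
```

View pics/t2c.png

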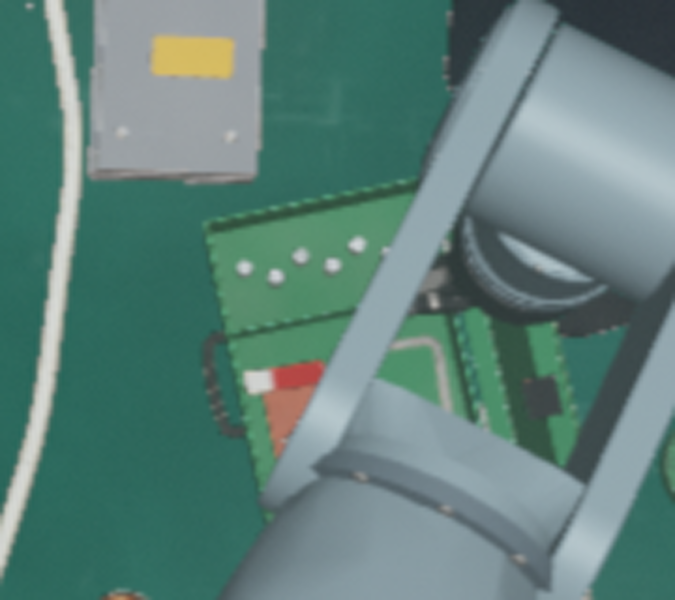

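The lid is now about 1.64 rad and the case interior is visible, with the hex key, battery and pins undisturbed. I'll push another 20 mm.

apply_moves --moves '[{"jaw": 0, "offset": [0, 7, 0], "rot": [0, 0, 0]}, {"jaw": 0, "offset": [0, 7, 0], "rot": [0, 0, 0]}, {"jaw": 0, "offset": [0, 6, 1], "rot": [0, 0, 0]}, {"jaw": 0, "offset": [0, 2, 0], "rot": [0, 0, 0]}, {"jaw": 0, "offset": [0, 0, 0], "rot": [0, 0, 0]}]'

```text
time_s: 8.57
eef_pos: [0.6689, -0.2322, 0.1655]
eef_rot: [0.0, 0.993, 0.115, 0.0]
wrist_force: [-0.6, -0.1, 0.5]
opening: 0.003
grasp_force: 0.0
```

apply_moves --moves '[{"jaw": 0, "offset": [0, -10, 0], "rot": [0, 0, 0]}, {"jaw": 0, "offset": [0, -30, -10], "rot": [0, 0, 0]}, {"jaw": 0, "offset": [0, -50, -30], "rot": [0, 0, 0]}, {"jaw": 0, "offset": [0, -60, -30], "rot": [0, 0, 0]}, {"jaw": 0, "offset": [0, -60, -10], "rot": [0, 0, 0]}]'

```text
time_s: 9.2
eef_pos: [0.6219, -0.0297, 0.2463]
eef_rot: [0.001, 0.993, 0.115, 0.002]
wrist_force: [-0.5, 0.8, -0.2]
opening: -0.001
grasp_force: 0.0
```

apply_moves --moves '[{"jaw": 0, "offset": [0, -60, 0], "rot": [0, 0, 0]}, {"jaw": 0, "offset": [0, -60, 0], "rot": [0, 0, 0]}, {"jaw": 0, "offset": [0, -50, 0], "rot": [0, 0, 0]}, {"jaw": 0, "offset": [0, 0, 0], "rot": [0, 0, 0]}, {"jaw": 0, "offset": [0, 0, 0], "rot": [0, 0, 0]}]'

```text
time_s: 9.82
eef_pos: [0.5824, 0.1342, 0.2438]
eef_rot: [0.0, 0.993, 0.116, 0.0]
wrist_force: [0.5, -0.9, 0.5]
opening: -0.002
grasp_force: 0.0
```

```bash
python3 - <<'E'
from h import *
u,o=lid("pics/t3.png")
w=u[(u[:,1]>.02)&(u[:,1]<.16)&(abs(u[:,2])<.1)&(u[:,0]>-.02)&(u[:,0]<.08)]
for z in(.03,.05,.07,.09,.11,.125,.14): 
    k=w[abs(w[:,1]-z)<.008]; print(z,len(k),np.percentile(k[:,0],[5,50,95]).round(3) if len(k) else "")
im,D=ctrl.camera("top")
for n in ["spring_mid","battery_mid","alu_blanks_mid","hex_key_mid"]:
    for o in ctrl.outline_of("top",n)[:2]:
        p=pts("top",o["region"],D); print(n,round(o["score"],2),np.round(o["position"]),o["region"].sum(),p.mean(0).round(4),np.median(p,0).round(4),np.ptp(p,axis=0).round(3))
print(ctrl.get_obs()["eef_pos"],ctrl.get_obs()["time_s"])
x=cv2.imread("pics/t3.png")[160:290,330:450];cv2.imwrite("pics/t3c.png",cv2.resize(x,(552,598),interpolation=cv2.INTER_CUBIC))
E
```

```text
0.03 0 
0.05 0 
0.07 0 
0.09 0 
0.11 0 
0.125 0 
0.14 0 
spring_mid 0.64 [371. 243.] 47 [ 0.6018 -0.1191  0.0226] [ 0.6018 -0.1197  0.0232] [0.02  0.022 0.025]
battery_mid 0.41 [364. 233.] 81 [ 0.6346 -0.1067  0.0282] [ 0.6346 -0.1068  0.0283] [0.015 0.044 0.013]
alu_blanks_mid 0.62 [373. 263.] 292 [ 0.5643 -0.1286  0.0235] [ 0.5636 -0.1288  0.0236] [0.03  0.055 0.02 ]
alu_blanks_mid 0.2 [366. 230.] 142 [ 0.6346 -0.1085  0.0252] [ 0.6344 -0.1101  0.0266] [0.022 0.05  0.035]
hex_key_mid 0.61 [403. 219.] 7964 [ 0.661  -0.1854  0.0467] [ 0.6624 -0.1956  0.0159] [0.23  0.257 0.201]
hex_key_mid 0.17 [240. 182.] 139 [0.7458 0.182  0.0507] [0.7459 0.1831 0.0534] [0.026 0.042 0.051]
[0.58267097 0.13311658 0.24331514] 10.175
```

View pics/t3c.png

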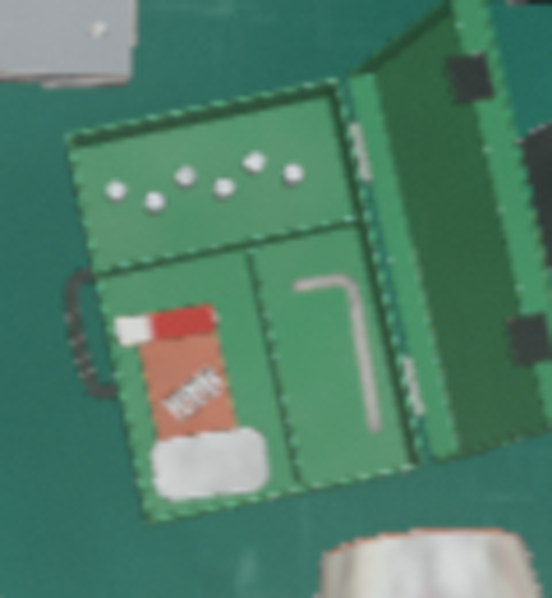

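The picture shows the lid leaning back open. The spring lies at crop (193,393), about px (372,245), between the battery and the blanks, and nothing has shifted.

```bash
python3 - <<'E'
from h import *
P=ctrl.camera_params("top");T=np.array(P["cam_to_world"])
im,D=ctrl.camera("top")
a,b=world("top",[[372,245.4]]*2,[.5,1.]);print("spring ray at z=.025",a+(b-a)*(.025-a[2])/(b[2]-a[2]))
w=pts("top",np.ones(D.shape,bool),D)-HG;u=np.c_[w@CX,w[:,2],w@HY]
u=u[(abs(u[:,2])<.095)&(u[:,0]>-.02)&(u[:,0]<.09)&(u[:,1]>.01)&(u[:,1]<.16)]
for z in(.03,.06,.09,.12,.135,.142):
    k=u[abs(u[:,1]-z)<.006]
    if len(k):print(z,len(k),np.percentile(k[:,0],[5,50,95]).round(3))
print("to above",tool([.601,-.119,.243]).round(1),"down to .052",tool([.601,-.119,.052]).round(1))
E
```

```text
spring ray at z=.025 [ 0.59934781 -0.12197573  0.025     ]
0.03 193 [0.021 0.023 0.026]
0.06 199 [0.029 0.031 0.032]
0.09 174 [0.035 0.038 0.04 ]
0.135 604 [0.035 0.042 0.049]
0.142 493 [0.026 0.038 0.047]
to above [-39.8 249.8   0.3] down to .052 [-39.8 249.8 191.3]
```

The lid is at about 1.82 rad. Next I'll move above the spring at (0.600, -0.120).

apply_moves --moves '[{"jaw": 0, "offset": [-8, 45, 0], "rot": [0, 0, 0]}, {"jaw": 0, "offset": [-8, 55, 0], "rot": [0, 0, 0]}, {"jaw": 0, "offset": [-8, 55, 0], "rot": [0, 0, 0]}, {"jaw": 0, "offset": [-8, 55, 0], "rot": [0, 0, 0]}, {"jaw": 0, "offset": [-8, 40, 0], "rot": [0, 0, 0]}]'

```text
time_s: 10.85
eef_pos: [0.6009, -0.1213, 0.2434]
eef_rot: [0.0, 0.993, 0.115, 0.0]
wrist_force: [0.5, -0.6, 0.2]
opening: 0.003
grasp_force: 0.0
```

apply_moves --moves '[{"jaw": 0, "offset": [0, 0, 20], "rot": [0, 0, 0]}, {"jaw": 0, "offset": [0, 0, 40], "rot": [0, 0, 0]}, {"jaw": 0, "offset": [0, 0, 45], "rot": [0, 0, 0]}, {"jaw": 0, "offset": [0, 0, 25], "rot": [0, 0, 0]}, {"jaw": 0, "offset": [0, 0, 0], "rot": [0, 0, 0]}]'

```text
time_s: 11.48
eef_pos: [0.5987, -0.1167, 0.1102]
eef_rot: [-0.002, 0.993, 0.116, -0.003]
wrist_force: [0.5, 0.4, 0.1]
opening: -0.003
grasp_force: 0.0
```

```bash
python3 - <<'E'
from h import *
o=ctrl.get_obs();print(o["eef_pos"],o["wrist_force"],tool([.6005,-.120,.053]).round(1))
E
```

```text
[ 0.59866203 -0.11668014  0.11017865] [0.47434325 0.42053328 0.10509546] [ 1.3  3.9 57.2]
```

apply_moves --moves '[{"jaw": 0, "offset": [1, 2, 15], "rot": [0, 0, 0]}, {"jaw": 0, "offset": [0, 0, 20], "rot": [0, 0, 0]}, {"jaw": 0, "offset": [0, 0, 15], "rot": [0, 0, 0]}, {"jaw": 0, "offset": [0, 0, 6], "rot": [0, 0, 0]}, {"jaw": 0, "offset": [0, 0, 0], "rot": [0, 0, 0]}]'

```text
time_s: 12.1
eef_pos: [0.6021, -0.1201, 0.0568]
eef_rot: [-0.0, 0.993, 0.116, -0.0]
wrist_force: [0.1, -1.2, -0.3]
opening: 0.003
grasp_force: 0.0
```

apply_moves --moves '[{"jaw": 0, "offset": [0, 0, 0], "rot": [0, 0, 0]}, {"jaw": 0, "offset": [0, 0, 0], "rot": [0, 0, 0]}, {"jaw": 0, "offset": [0, 0, 0], "rot": [0, 0, 0]}, {"jaw": 0, "offset": [0, 0, 0], "rot": [0, 0, 0]}, {"jaw": 0, "offset": [0, 0, 0], "rot": [0, 0, 0]}]'

```text
time_s: 12.72
eef_pos: [0.6024, -0.1202, 0.0575]
eef_rot: [0.0, 0.993, 0.116, 0.0]
wrist_force: [0.2, 0.2, 0.1]
opening: -0.001
grasp_force: 0.0
```

apply_moves --moves '[{"jaw": 0, "offset": [0, 0, 0], "rot": [0, 0, 0]}, {"jaw": 0, "offset": [0, 0, 0], "rot": [0, 0, 0]}, {"jaw": 0, "offset": [0, 0, 0], "rot": [0, 0, 0]}, {"jaw": 0, "offset": [0, 0, 0], "rot": [0, 0, 0]}, {"jaw": 0, "offset": [0, 0, 0], "rot": [0, 0, 0]}]'

```text
time_s: 13.35
eef_pos: [0.6024, -0.1202, 0.0574]
eef_rot: [-0.0, 0.993, 0.116, -0.0]
wrist_force: [-0.3, -0.6, -0.1]
opening: -0.001
grasp_force: 0.0
```

apply_moves --moves '[{"jaw": 0, "offset": [0, 0, 0], "rot": [0, 0, 0]}, {"jaw": 0, "offset": [0, 0, 0], "rot": [0, 0, 0]}, {"jaw": 0, "offset": [0, 0, 0], "rot": [0, 0, 0]}, {"jaw": 0, "offset": [0, 0, 0], "rot": [0, 0, 0]}, {"jaw": 0, "offset": [0, 0, 0], "rot": [0, 0, 0]}]'

```text
time_s: 13.98
eef_pos: [0.6024, -0.1202, 0.0574]
eef_rot: [-0.0, 0.993, 0.116, 0.0]
wrist_force: [0.3, 0.5, 0.4]
opening: -0.003
grasp_force: 0.0
```

apply_moves --moves '[{"jaw": 0, "offset": [0, 0, 0], "rot": [0, 0, 0]}, {"jaw": 0, "offset": [0, 0, 0], "rot": [0, 0, 0]}, {"jaw": 0, "offset": [0, 0, 0], "rot": [0, 0, 0]}, {"jaw": 0, "offset": [0, 0, 0], "rot": [0, 0, 0]}, {"jaw": 0, "offset": [0, 0, 0], "rot": [0, 0, 0]}]'

```text
time_s: 14.6
eef_pos: [0.6024, -0.1202, 0.0574]
eef_rot: [0.0, 0.993, 0.116, 0.0]
wrist_force: [-0.2, -0.2, -0.1]
opening: 0.0
grasp_force: 0.0
```

```bash
python3 -c "
from bench import ctrl
ctrl.camera('top')
print(ctrl.hand_in())"
```

```text
the job is handed in; nothing more can be done
None
```

The job is handed in, with no verdict returned: the lid measured about 1.82 rad open, and the shut fingertips held still for 2.5 s about 27 mm above the spring, with nothing in the case seen to shift.

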